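# Draw the frosted drawer out of the freezer rack with the pull hook

## Robot

A 6-joint arm with a two-finger parallel gripper is mounted at the origin on the work surface. World frame = base frame: x ahead of the robot, y to its left, z up, the work surface at z = 0. Lengths are in m, angles in rad, forces in N, time in s.
With the tool pointing down it reaches from about 0.375 to 0.975 m from the base axis. Payload 3.8 kg.
Tool frame: the origin (TCP) lies midway between the tips of the shut fingers; the grasp point (between the pads) lies 19 mm behind it; z points along the fingers, y is the line along which they close (so a half turn about z gives the same grasp; the last joint's range is limited). The gripper opens to 85 mm and grips with 20 to 120 N. Pads are 22 mm wide; open, the fingers measure 114 mm over their backs; the gripper's body (76 mm by 85 mm) begins 54 mm behind the grasp point. The pads swing forward as they close: fully open they stand 13 mm farther back than shut.
Start: joints at [1.12, 0.264, 1.604, -0, 1.274, -0.037], TCP at [0.271, 0.618, 0.231] pointing down, gripper open.
Joint ranges: [-2.63, 2.63], [-0.94, 2.18], [0.31, 2.57], [-1.31, 4.45], [0, 2.66], [-2.55, 2.55]. Speed limits (rad/s): [2.57, 2.57, 3.14, 3.14, 3.14, 3.14].

## Interface

Orientations are given as a rotation vector (axis times angle).
In Python, from workcell import read_state, vision, ticket gives the robot as it stands. The module is installed in compiled form; this text tells all that it offers.
- The arm moves only by the tool jog_arm, never from a script. Its arguments are lists of equal length, an entry for each row: "turn": the turn, a rotation vector about the tool's x, y, z in rad, a list of three; "delta_pos": the shift along the tool's x, y, z in m, a list of three; "gripper": the finger opening in m, from 0 to 0.0854. In form: {"turn": [[rx, ry, rz], ...], "delta_pos": [[dx, dy, dz], ...], "gripper": [gripper, ...]}. A call has 1 to 20 rows; each row shifts and turns the commanded pose from where the row before left it, along the tool's axes as they then stand; what a row does not reach is not made up. A row lasts 1/12 s, in which the tool goes at most 41.7 mm and 7.16 degrees, less where a joint would pass 70% of its speed; a pose out of reach is approached as far as the arm can. A call with a gripper value outside its range is refused whole. The fingers move at their own pace and stop on an object; "grip_force" is the grip in N (left out, the last holds). Time passes only in rows, so rows that do not move let the fingers close. It gives the time, the measured TCP pose, the force, the opening and the grip force at its end, in the units of the state.
- read_state(): the state, without advancing time (a new reading comes with each control period).
- vision.read_camera(name): name is "scene" or "top" or "wrist"; returns the picture (480x640x3 uint8, red, green, blue); there is no depth.
- vision.calibration(name): a dict with "vfov" (degrees; the focal length in pixels is half the picture's height over the tangent of half this angle, whatever the lens; pixels are square), "cx", "cy" (the principal point, pixels), "R" (3x3) and "t" (3): a world point X has camera coordinates R X + t; the wrist camera has in their place "mount" (4x4, takes a point from camera to tool coordinates, whose origin is the TCP and whose axes are the flange's). Camera axes: x right, y down, z forward; pixel columns grow to the right and rows downward; lengths in m; the calibration is good to about 2 mm. A picture is of the moment at which its call begins: read the wrist's pose just before it. calibration takes no time and is no camera call.
- ticket.finish_job(): hands the job in; it is judged then, once.
The state is a dict: "time": time; "q": joint angles; "joint_vel": joint speeds; "joint_torque": joint torques, N m; "tool_pos": TCP position; "tcp_rot": TCP orientation; "wrist_force": force on the tool from outside, world axes, zero at the start; "torque": the same for the moment, N m; "width": opening from 0.0 (shut) to 1.0 (fully open); "grip_force": force on a finger pad.
Only numpy, scipy, OpenCV 4.12 (cv2) and the standard library are available. Lean on these libraries where they do the work, as an engineer would, in place of code of your own. Each camera call takes 0.05 s, during which the arm holds its last target. There are 200 camera calls.

## Task

Take the orange-handled pull hook off its rubber mat, put its point through the brass eye of the upper drawer of the frosted freezer rack, and draw that drawer out until it rests against its stop: feel for the stop with a light, slow pull and do not jerk or haul on it. Then unhook, leave the drawer where it is and lay the hook back down on the mat. The steel is at freezer temperature, so only the hook may touch the drawers or the rack; leave the lower drawer shut and everything else on the bench where it stands.

Things in the scene. Friction and masses are not known exactly. Their poses are not given: they have to be found in the camera images.
- hook: Pull hook, 0.13 kg, lying flat on the mat. Flat-sided orange handle 100 long (its x) x 22 wide (y) x 28 mm high (z); origin at the handle's middle, 14 mm above its underside. From the handle's front end (x = +50) an 8 mm steel shank runs on the same axis to x = +145 and ends in a sideways prong (see hook_tip). No pose is given while it is held
- hook_tip (a point): end of the hook's prong. The prong, 6 mm thick, starts at the shank's end, (145, 0, 0) mm in the hook's frame, and runs level, sideways to -y, to this tip at (141, -28, 0) mm: it leans 4 mm back towards the handle, so that it holds in an eye
- mat: black rubber mat, 280 (x) x 130 (y) x 3 mm, fixed to the bench; origin at the centre of its underside, z up; its x runs roughly to the robot's left
- rack: stainless freezer rack with two bays one above the other, fixed to the bench: 336 long (x) x 98 wide (y) x 117 mm high, plates 3 mm. Origin at the foot of its open front, in the middle; x points into the rack (roughly to the robot's left), so drawers come out along -x. The upper bay's floor is 60 mm above the bench
- stop_slot (a point): front end of a lengthwise slot in the rack's top plate. In the slot, somewhere behind this point, is clamped the upper drawer's rigid stop: a black thumbscrew, 18 mm across, whose foot reaches down and catches the drawer's rear wall. Its place changes and is not measured: it holds the drawer when its front is between 82 and 127 mm out of the rack, which has to be felt
- drawer: upper drawer, steel, loose in its bay with 3 mm play each side and 4 mm above: 325 long (x) x 86 wide (y) x 50 mm high, with four freezer boxes inside (blue, red, white lids). Origin at the foot of its front face, in the middle; x points into the rack. It starts 0 to 14 mm out of the rack, slides on bare steel and stays where it is left; dragging it takes about 2 to 6 N
- eye (a point): centre of the hole of the upper drawer's brass eye, 22 mm in front of the drawer's front face and 27 mm above its underside, axes as the drawer's. The ring stands upright with its hole facing sideways (hole axis along the drawer's y): hole 14 mm across, ring 25 mm across outside and 5 mm thick. Frozen fittings are brittle: keep every pull or push on it under 15 N
- lower_drawer (a joint): lower drawer of the rack (yellow and white lids, a like eye), m it is out; 0 is shut, and it must stay shut
- tube_rack: red tube rack with violet and grey tubes, 90 x 206 x 43 mm, loose; origin under its centre
- tip_box: dark blue pipette tip box with a clear lid, 84 x 122 x 64 mm, loose; origin under its centre
- pipette: grey and white hand pipette lying flat, about 245 long x 26 x 26 mm, tip to its +x; origin under the front end of its body, 115 mm from its tip
- media_bottle: glass bottle with a blue cap, 70 mm across, 140 mm high; origin under its centre
- sample_pot: small white pot with a red cap, 36 mm across, 55 mm high, standing beside the drawer's way out, about 105 mm to the drawer's -y side and 60 mm before the rack; origin under its centre
- cool_rack: blue tube rack with green and yellow tubes, 148 x 82 x 58 mm, loose; origin under its centre
Mind the look-alikes: they are no part of the job. Of the things that look like the hook, take the one that is farthest from the robot's base at the start.

How it is judged:
By the outcome, as a careful person would: the job done as asked, in the order asked, and still so for the second after the job is handed in, with the robot touching nothing.
It also fails if it takes over 54 s, if anything falls off the work surface, if the arm or the gripper's body presses on something with over 40 N, if the wrist force passes 120 N, or if a joint passes its speed limit or range.

## Working session

There is one attempt and no reset: what is moved stays moved. The work goes in short steps, Python scripts to look and compute and a tool call to move; the robot and the scene stay as the last step left them, time stands still between calls to the robot, and variables do not carry over. Pictures are saved under pics/ and viewed, at most 10 in all, crops included, and the job is handed in when it is done.

Besides the shell and the picture viewer there is one more tool, called as name(argument=value, ...) on one line, values as JSON. jog_arm: Moves the arm, as the interface text tells. Its arguments: {"type":"object","properties":{"turn":{"type":"array","items":{"type":"array","items":{"type":"number"}}},"delta_pos":{"type":"array","items":{"type":"array","items":{"type":"number"}}},"gripper":{"type":"array","items":{"type":"number"}},"grip_force":{"type":"number"}},"required":["turn","delta_pos","gripper"]}

```bash
mkdir -p pics
cat > h.py <<'E'
import numpy as np, cv2
from workcell import read_state, vision, ticket
from scipy.spatial.transform import Rotation as Ro
def cal(name, st=None):
    c=vision.calibration(name); f=240/np.tan(np.radians(c['vfov'])/2)
    if name=='wrist':
        T=np.eye(4);T[:3,:3]=Ro.from_rotvec(st['tcp_rot']).as_matrix();T[:3,3]=st['tool_pos']
        M=T@np.array(c['mount']); R=M[:3,:3].T; t=-R@M[:3,3]
    else: R=np.array(c['R']);t=np.array(c['t'])
    return f,c['cx'],c['cy'],R,t
def plane(C,uv,z):
    f,cx,cy,R,t=C; uv=np.atleast_2d(uv).astype(float)
    d=np.c_[(uv[:,0]-cx)/f,(uv[:,1]-cy)/f,np.ones(len(uv))]@R; o=-R.T@t
    return o+d*((z-o[2])/d[:,2])[:,None]
def proj(C,X):
    f,cx,cy,R,t=C; p=np.atleast_2d(X)@R.T+t
    return np.c_[f*p[:,0]/p[:,2]+cx,f*p[:,1]/p[:,2]+cy]
def tri(C1,u1,C2,u2):
    def ray(C,u):
        f,cx,cy,R,t=C; d=R.T@np.array([(u[0]-cx)/f,(u[1]-cy)/f,1]); return -R.T@t,d/np.linalg.norm(d)
    o1,d1=ray(C1,u1);o2,d2=ray(C2,u2)
    s=np.linalg.lstsq(np.c_[d1,-d2],o2-o1,rcond=None)[0]
    a=o1+d1*s[0];b=o2+d2*s[1]; return (a+b)/2,np.linalg.norm(a-b)
def save(n,im): cv2.imwrite('pics/'+n,im[:,:,::-1])
E
python3 - <<'E'
from h import *
np.set_printoptions(precision=4,suppress=True)
s=read_state(); print(s)
for n in ('scene','top'):
    im=vision.read_camera(n); save(n+'0.png',im); np.save(n+'0.npy',im); C=cal(n); print(n,C[0],-C[3].T@C[4],C[3])
print(vision.calibration('wrist'))
E
```

```text
{'time': 0.0, 'q': array([ 1.1201,  0.2648,  1.6054, -0.    ,  1.2737, -0.0369]), 'joint_vel': array([-0.0003,  0.001 , -0.0003, -0.0003, -0.0009,  0.0007]), 'joint_torque': array([ -0.0014, -51.5095, -36.7317,   0.0001,   0.0128,   0.    ]), 'tool_pos': array([0.2711, 0.6174, 0.2299]), 'tcp_rot': array([-0.6453, -3.0741,  0.0035]), 'wrist_force': array([-0.2475, -0.1788, -0.3586]), 'torque': array([0.0044, 0.0132, 0.0091]), 'grip_force': 0.0, 'width': 1.00067448024282}
scene 434.12573899196343 [ 1.2977 -0.1447  0.6335] [[ 0.1061  0.9942  0.018 ]
 [ 0.5629 -0.0451 -0.8253]
 [-0.8197  0.0977 -0.5644]]
top 600.2196648152703 [ 0.3202 -0.036   1.3804] [[-0.013  -0.9998  0.0123]
 [-0.9843  0.0106 -0.1761]
 [ 0.176  -0.0144 -0.9843]]
{'vfov': 71.06149996297506, 'cx': 319.88798381675457, 'cy': 240.8151816107851, 'mount': array([[-0.0011, -0.9453, -0.3261,  0.0828],
       [ 1.    , -0.0011, -0.0002,  0.0008],
       [-0.0002, -0.3261,  0.9453, -0.1425],
       [ 0.    ,  0.    ,  0.    ,  1.    ]])}
```

View pics/scene0.png

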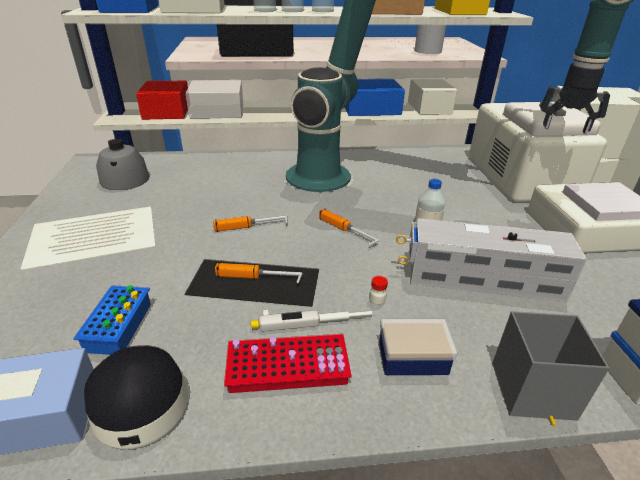

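View pics/top0.png

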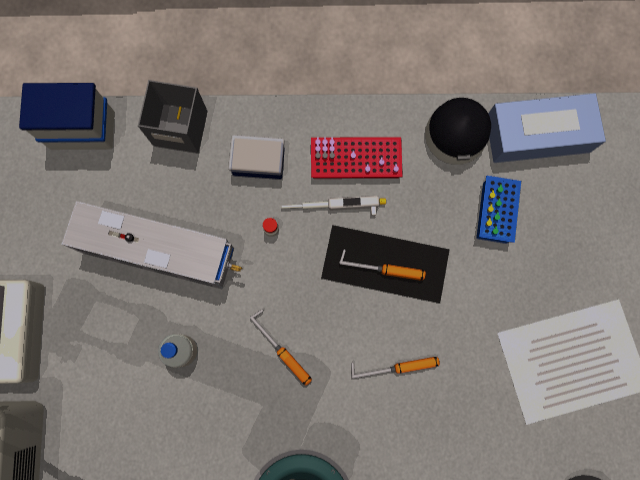

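Candidates for the hook, by pixel in the top view: the one on the black mat at (404,272), a look-alike at (293,366) and another at (415,366). Both look-alikes lie nearer the base at about (300,480) and aren't on the mat. I choose the mat one and will check it in a crop.

Run:
```python
from h import *
np.set_printoptions(precision=4,suppress=True)
im=np.load('top0.npy'); C=cal('top'); sc=np.load('scene0.npy'); S=cal('scene')
hsv=cv2.cvtColor(im,cv2.COLOR_RGB2HSV)
m=cv2.inRange(hsv,(8,150,90),(22,255,255))
for c in cv2.findContours(m,0,1)[0]:
    if cv2.contourArea(c)<150: continue
    r=cv2.minAreaRect(c); b=cv2.boxPoints(r); P=plane(C,b,.031)
    print('orange',r, plane(C,[r[0]],.025), 'sides',np.linalg.norm(P[0]-P[1]),np.linalg.norm(P[1]-P[2]),'base dist',np.linalg.norm(plane(C,[r[0]],.025)[0,:2]))
mm=cv2.inRange(hsv,(0,0,0),(180,255,40))
for c in cv2.findContours(mm,0,1)[0]:
    if cv2.contourArea(c)<4000: continue
    r=cv2.minAreaRect(c); P=plane(C,cv2.boxPoints(r),.003); print('mat',P, P.mean(0),np.linalg.norm(P[0]-P[1]),np.linalg.norm(P[1]-P[2]))
br=cv2.inRange(hsv,(15,90,90),(30,255,255)); print('brass top',[(cv2.boundingRect(c)) for c in cv2.findContours(br[240:300,215:260],0,1)[0]])
h2=cv2.cvtColor(sc,cv2.COLOR_RGB2HSV); br=cv2.inRange(h2,(12,90,90),(30,255,255)); print('brass scene',[(cv2.boundingRect(c)) for c in cv2.findContours(br[220:280,380:420],0,1)[0]])
a=cv2.resize(im[225:305,310:460],(750,400),interpolation=cv2.INTER_CUBIC)
save('crop1.png',a)
# pots
r=cv2.inRange(hsv,(0,150,90),(6,255,255))|cv2.inRange(hsv,(174,150,90),(180,255,255))
ys,xs=np.nonzero(r[210:240,255:285]); print('pot',plane(C,[[xs.mean()+255,ys.mean()+210]],.055))
print('tip px est', plane(C,[[343,251],[342,264]],.017), 'rack top front corners',plane(C,[[232,243],[219,282],[74,204]],.117))
print('eyepx',tri(C,(237,267),S,(401,240)))
```

```text
orange ((416.823974609375, 364.5320129394531), (10.107028007507324, 44.18471145629883), 79.69515228271484) [[ 0.2934 -0.2595  0.025 ]] sides 0.09839054728552753 0.021874420266382383 base dist 0.39166621388078515
orange ((293.748291015625, 365.779296875), (44.84455871582031, 9.88241195678711), 48.36646270751953) [[0.2943 0.0136 0.025 ]] sides 0.021593108815284517 0.09830722883743574 base dist 0.29456440343350704
orange ((403.3500061035156, 271.4500427246094), (43.565547943115234, 9.929616928100586), 8.972625732421875) [[ 0.502  -0.2371  0.025 ]] sides 0.022835078637919757 0.09887087332828143 base dist 0.5551871827379348
mat [[ 0.4923 -0.0491  0.003 ]
 [ 0.6173 -0.0765  0.003 ]
 [ 0.5555 -0.3522  0.003 ]
 [ 0.4321 -0.3205  0.003 ]] [ 0.5243 -0.1996  0.003 ] 0.12792733241185325 0.2824877230313175
brass top [(16, 24, 10, 7)]
brass scene [(32, 53, 1, 1), (32, 51, 1, 1), (18, 36, 10, 9), (16, 15, 11, 9)]
pot [[0.6079 0.066  0.055 ]]
tip px est [[ 0.5522 -0.1007  0.017 ]
 [ 0.5219 -0.0978  0.017 ]] rack top front corners [[0.5551 0.141  0.117 ]
 [0.4716 0.1672 0.117 ]
 [0.6442 0.4819 0.117 ]]
eyepx (array([0.5081, 0.1346, 0.0843]), np.float64(0.0013054202375945368))
```

View pics/crop1.png

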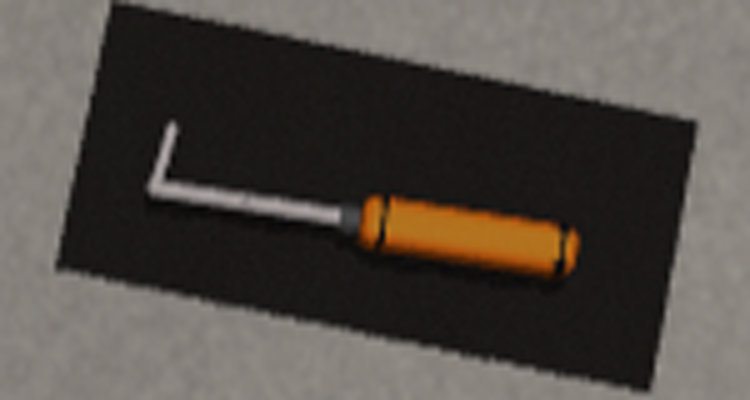

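The crop shows the right hook: orange handle at (404,272), shank to the left and prong tip at about (344,250), pointing up in the image (world +x), all on the mat. Next I plan a hover above it.

```bash
cat >> h.py <<'E'
def down(yaw): # tool x at azimuth yaw, z down
    c,s=np.cos(yaw),np.sin(yaw); return np.array([[c,s,0],[s,-c,0],[0,0,-1]])
def plan(pos,yaw,n,st=None,p0=None,R0=None):
    st=st or read_state(); R=Ro.from_rotvec(st['tcp_rot']).as_matrix() if R0 is None else R0; p=st['tool_pos'] if p0 is None else p0
    rv=Ro.from_matrix(R.T@down(yaw)).as_rotvec()/n; D=(np.array(pos)-p)/n
    for i in range(n):
        print([round(float(x),4) for x in rv],[round(float(x),4) for x in R.T@D]); R=R@Ro.from_rotvec(rv).as_matrix()
E
python3 - <<'E'
from h import *
plan([.502,-.237,.17],np.radians(81),24)
E
```

```text
[-0.0001, 0.0001, 0.0548] [-0.0231, -0.0287, 0.0026]
[-0.0001, 0.0001, 0.0548] [-0.0247, -0.0274, 0.0026]
[-0.0001, 0.0001, 0.0548] [-0.0261, -0.026, 0.0026]
[-0.0001, 0.0001, 0.0548] [-0.0275, -0.0246, 0.0025]
[-0.0001, 0.0001, 0.0548] [-0.0288, -0.023, 0.0025]
[-0.0001, 0.0001, 0.0548] [-0.03, -0.0214, 0.0025]
[-0.0001, 0.0001, 0.0548] [-0.0312, -0.0197, 0.0025]
[-0.0001, 0.0001, 0.0548] [-0.0322, -0.018, 0.0025]
[-0.0001, 0.0001, 0.0548] [-0.0331, -0.0162, 0.0025]
[-0.0001, 0.0001, 0.0548] [-0.034, -0.0144, 0.0025]
[-0.0001, 0.0001, 0.0548] [-0.0347, -0.0125, 0.0025]
[-0.0001, 0.0001, 0.0548] [-0.0353, -0.0106, 0.0025]
[-0.0001, 0.0001, 0.0548] [-0.0359, -0.0086, 0.0025]
[-0.0001, 0.0001, 0.0548] [-0.0363, -0.0066, 0.0025]
[-0.0001, 0.0001, 0.0548] [-0.0366, -0.0047, 0.0025]
[-0.0001, 0.0001, 0.0548] [-0.0368, -0.0026, 0.0025]
[-0.0001, 0.0001, 0.0548] [-0.0369, -0.0006, 0.0025]
[-0.0001, 0.0001, 0.0548] [-0.0369, 0.0014, 0.0025]
[-0.0001, 0.0001, 0.0548] [-0.0367, 0.0034, 0.0025]
[-0.0001, 0.0001, 0.0548] [-0.0365, 0.0054, 0.0025]
[-0.0001, 0.0001, 0.0548] [-0.0361, 0.0074, 0.0025]
[-0.0001, 0.0001, 0.0548] [-0.0357, 0.0094, 0.0025]
[-0.0001, 0.0001, 0.0548] [-0.0351, 0.0113, 0.0025]
[-0.0001, 0.0001, 0.0548] [-0.0344, 0.0132, 0.0025]
```

jog_arm(turn=[[0,0,0.055],[0,0,0.055],[0,0,0.055],[0,0,0.055],[0,0,0.055],[0,0,0.055],[0,0,0.055],[0,0,0.055],[0,0,0.055],[0,0,0.055],[0,0,0.055],[0,0,0.055]], delta_pos=[[-0.023,-0.029,0.001],[-0.025,-0.027,0.001],[-0.026,-0.026,0.001],[-0.0275,-0.0245,0.001],[-0.029,-0.023,0.001],[-0.03,-0.0215,0.001],[-0.031,-0.02,0.001],[-0.032,-0.018,0.001],[-0.033,-0.016,0.001],[-0.034,-0.0145,0.001],[-0.0345,-0.0125,0.001],[-0.0355,-0.0105,0.001]], gripper=[0.0854,0.0854,0.0854,0.0854,0.0854,0.0854,0.0854,0.0854,0.0854,0.0854,0.0854,0.0854])

```text
time: 1.1
tool_pos: [0.3858, 0.1891, 0.2189]
tcp_rot: [-1.61, -2.698, 0.0]
wrist_force: [0.6, 0.4, 0.3]
width: 1.0
grip_force: 0.0
```

jog_arm(turn=[[0,0,0.055],[0,0,0.055],[0,0,0.055],[0,0,0.055],[0,0,0.055],[0,0,0.055],[0,0,0.055],[0,0,0.055],[0,0,0.055],[0,0,0.055],[0,0,0.055],[0,0,0.055],[0,0,0]], delta_pos=[[-0.036,-0.0085,0.003],[-0.036,-0.0065,0.004],[-0.0365,-0.0045,0.004],[-0.037,-0.0025,0.004],[-0.037,-0.0005,0.004],[-0.037,0.0015,0.004],[-0.0365,0.0035,0.005],[-0.0365,0.0055,0.005],[-0.036,0.0075,0.005],[-0.0355,0.0095,0.005],[-0.035,0.0115,0.005],[-0.0345,0.013,0.0],[0,0,0]], gripper=[0.0854,0.0854,0.0854,0.0854,0.0854,0.0854,0.0854,0.0854,0.0854,0.0854,0.0854,0.0854,0.0854])

```text
time: 2.18
tool_pos: [0.5019, -0.2419, 0.1707]
tcp_rot: [2.399, 2.025, -0.002]
wrist_force: [-0.5, -0.1, -0.6]
width: 1.0
grip_force: 0.0
```

Run:
```python
from h import *
np.set_printoptions(precision=4,suppress=True)
s=read_state(); print(s['time'],s['tool_pos'],s['tcp_rot'],s['q'])
im=vision.read_camera('wrist'); save('w1.png',im); np.save('w1.npy',im); C=cal('wrist',s)
hsv=cv2.cvtColor(im,cv2.COLOR_RGB2HSV); m=cv2.inRange(hsv,(8,150,70),(22,255,255))
for c in cv2.findContours(m,0,1)[0]:
    if cv2.contourArea(c)<800: continue
    r=cv2.minAreaRect(c); P=plane(C,cv2.boxPoints(r),.031); print(r,plane(C,[r[0]],.031),np.degrees(np.arctan2(*(P[1]-P[0])[1::-1])),np.degrees(np.arctan2(*(P[2]-P[1])[1::-1])),np.linalg.norm(P[0]-P[1]),np.linalg.norm(P[1]-P[2]))
```

```text
2.1833 [ 0.5019 -0.2419  0.1707] [ 2.3989  2.0245 -0.0022] [-0.4925  0.0876  1.9251 -0.0025  1.1269 -0.3225]
((113.09551239013672, 271.7528381347656), (105.25780487060547, 34.34393310546875), 57.9946174621582) [[ 0.3091 -0.2526  0.031 ]] 19.839622630323955 -78.50501430080874 0.033708415220878425 0.09449224254358336
((321.5, 216.5), (111.0, 27.0), 90.0) [[ 0.5063 -0.2334  0.031 ]] -9.740442844474453 -98.89012533343286 0.022152200700696904 0.09967314592222959
```

View pics/w1.png

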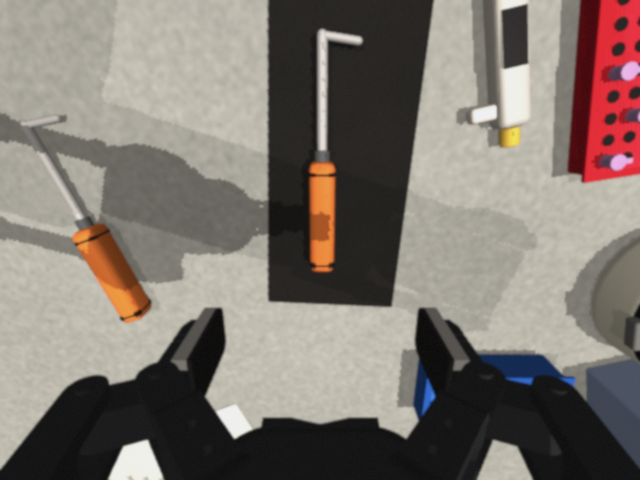

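Picture: handle upright at (321,216), shank end at (322,33), prong tip at (361,41), well aligned with the tool. Now I descend.

jog_arm(turn=[[0,0,-0.01],[0,0,0],[0,0,0],[0,0,0],[0,0,0],[0,0,0],[0,0,0],[0,0,0]], delta_pos=[[0.009,0.003,0.02],[0,0,0.03],[0,0,0.03],[0,0,0.03],[0,0,0.025],[0,0,0.018],[0,0,0.0135],[0,0,0]], gripper=[0.0854,0.07,0.06,0.05,0.05,0.05,0.05,0.05], grip_force=60)

```text
time: 2.9
tool_pos: [0.5025, -0.2253, 0.0015]
tcp_rot: [-2.379, -2.043, 0.003]
wrist_force: [-0.9, 0.5, -0.3]
width: 0.589
grip_force: 0.0
```

jog_arm(turn=[[0,0,0],[0,0,0],[0,0,0]], delta_pos=[[-0.007,0.005,-0.0025],[0,0,0],[0,0,0]], gripper=[0.05,0.05,0.05])

```text
time: 3.15
tool_pos: [0.511, -0.2364, 0.0093]
tcp_rot: [2.382, 2.043, 0.002]
wrist_force: [-0.4, -0.1, -0.8]
width: 0.584
grip_force: 0.0
```

Run:
```python
from h import *
np.set_printoptions(precision=4,suppress=True)
s=read_state(); print(s['time'],s['tool_pos'],s['wrist_force'])
im=vision.read_camera('wrist'); save('w2.png',im); C=cal('wrist',s)
hsv=cv2.cvtColor(im,cv2.COLOR_RGB2HSV); m=cv2.inRange(hsv,(8,150,70),(22,255,255))
R=Ro.from_rotvec(s['tcp_rot']).as_matrix()
for c in cv2.findContours(m,0,1)[0]:
    if cv2.contourArea(c)<800: continue
    x,y,w,h=cv2.boundingRect(c); P=plane(C,[[x,y+h/2],[x+w,y+h/2],[x+w/2,y]],.031); print((x,y,w,h),((P-s['tool_pos'])@R))
```

```text
3.15 [ 0.511  -0.2364  0.0093] [-0.3685 -0.0918 -0.7582]
(278, 252, 56, 173) [[-0.0006 -0.0162 -0.0218]
 [-0.0007  0.0074 -0.0217]
 [ 0.0385 -0.0038 -0.0218]]
(278, 216, 57, 37) [[ 0.0456 -0.0143 -0.0218]
 [ 0.0455  0.0072 -0.0218]
 [ 0.0528 -0.0034 -0.0218]]
```

jog_arm(turn=[[0,0,0],[0,0,0],[0,0,0],[0,0,0]], delta_pos=[[0.003,-0.004,0.005],[0,0,0],[0,0,0],[0,0,0]], gripper=[0.05,0.05,0.05,0.05])

```text
time: 3.53
tool_pos: [0.5054, -0.2317, 0.0022]
tcp_rot: [-2.384, -2.045, 0.0]
wrist_force: [-0.8, 0.1, -0.0]
width: 0.588
grip_force: 0.0
```

Run:
```python
from h import *
np.set_printoptions(precision=4,suppress=True)
for i in range(2):
    s=read_state(); print(s['time'],s['tool_pos'],s['joint_vel'],s['wrist_force'])
    im=vision.read_camera('wrist'); C=cal('wrist',s)
    hsv=cv2.cvtColor(im,cv2.COLOR_RGB2HSV); m=cv2.inRange(hsv,(8,150,70),(22,255,255))
    R=Ro.from_rotvec(s['tcp_rot']).as_matrix()
    for c in cv2.findContours(m,0,1)[0]:
        if cv2.contourArea(c)<800: continue
        x,y,w,h=cv2.boundingRect(c); P=plane(C,[[x,y+h/2],[x+w,y+h/2],[x+w/2,y]],.031); print((x,y,w,h),((P-s['tool_pos'])@R))
```

```text
3.5333 [ 0.5054 -0.2317  0.0022] [ 0.0001  0.0026 -0.0076  0.0001 -0.0009 -0.0012] [-0.8279  0.0928 -0.0483]
(292, 267, 59, 158) [[ 0.0008 -0.0097 -0.0288]
 [ 0.0008  0.0139 -0.0288]
 [ 0.0353  0.0021 -0.0288]]
(292, 229, 60, 40) [[ 0.0423 -0.0086 -0.0288]
 [ 0.0423  0.0131 -0.0288]
 [ 0.0499  0.0023 -0.0288]]
3.5833 [ 0.5056 -0.2319  0.0023] [-0.0018  0.003  -0.005  -0.0007 -0.0008 -0.0018] [0.0574 0.2763 0.6859]
(292, 267, 58, 158) [[ 0.0007 -0.0097 -0.0287]
 [ 0.0007  0.0136 -0.0287]
 [ 0.0352  0.0019 -0.0287]]
(292, 228, 59, 41) [[ 0.0425 -0.0086 -0.0287]
 [ 0.0425  0.0127 -0.0287]
 [ 0.0502  0.0021 -0.0287]]
```

jog_arm(turn=[[0,0,0],[0,0,0],[0,0,0],[0,0,0],[0,0,0],[0,0,0],[0,0,0],[0,0,0]], delta_pos=[[0,0.002,-0.0015],[0,0,0],[0,0,0],[0,0,0],[0,0,0],[0,0,0],[0,0,0],[0,0,0]], gripper=[0.05,0.04,0.01,0.01,0.01,0.01,0.01,0.01], grip_force=70)

```text
time: 4.3
tool_pos: [0.5081, -0.2325, 0.0041]
tcp_rot: [2.384, 2.045, 0.001]
wrist_force: [0.8, -0.8, 2.9]
width: 0.245
grip_force: 70.5
```

Run:
```python
from h import *
s=read_state(); print(s)
```

```text
{'time': 4.3, 'q': array([-4.73698294e-01,  2.92519308e-01,  2.03616244e+00, -4.86619825e-05,
        8.11976170e-01, -3.20669284e-01]), 'joint_vel': array([ 0.00124232,  0.00039917,  0.00076968,  0.00121297, -0.00013116,
        0.00020425]), 'joint_torque': array([ 7.32181873e-02, -4.23360157e+01, -2.63179511e+01,  1.23550021e-02,
        1.00412120e-01, -7.92168517e-03]), 'tool_pos': array([ 0.50811669, -0.23250718,  0.00413518]), 'tcp_rot': array([2.38404751e+00, 2.04460321e+00, 5.04292425e-04]), 'wrist_force': array([ 0.84579435, -0.81342333,  2.90718842]), 'torque': array([ 0.00306651, -0.00990157,  0.00458951]), 'grip_force': 70.51703453063965, 'width': 0.24472196177011954}
```

Run:
```python
from h import *
s=read_state(); y=np.radians(81.2)
R=down(np.radians(81.2)); a=np.radians(75)
p1=s['tool_pos']+[0,0,.12]
print('after lift');plan([.454,.087,.20],a,12,p0=p1)
```

```text
after lift
[0.0001, 0.0, 0.0091] [0.0256, -0.0085, -0.0063]
[0.0001, 0.0, 0.0091] [0.0255, -0.0087, -0.0063]
[0.0001, 0.0, 0.0091] [0.0255, -0.009, -0.0063]
[0.0001, 0.0, 0.0091] [0.0254, -0.0092, -0.0063]
[0.0001, 0.0, 0.0091] [0.0253, -0.0094, -0.0063]
[0.0001, 0.0, 0.0091] [0.0252, -0.0097, -0.0063]
[0.0001, 0.0, 0.0091] [0.0251, -0.0099, -0.0063]
[0.0001, 0.0, 0.0091] [0.025, -0.0101, -0.0063]
[0.0001, 0.0, 0.0091] [0.0249, -0.0103, -0.0063]
[0.0001, 0.0, 0.0091] [0.0248, -0.0106, -0.0063]
[0.0001, 0.0, 0.0091] [0.0248, -0.0108, -0.0063]
[0.0001, 0.0, 0.0091] [0.0247, -0.011, -0.0063]
```

jog_arm(turn=[[0,0,0],[0,0,0],[0,0,0],[0,0,0],[0,0,0],[0,0,0]], delta_pos=[[0,0,-0.008],[0,0,-0.016],[0,0,-0.024],[0,0,-0.024],[0,0,-0.024],[0,0,-0.024]], gripper=[0.01,0.01,0.01,0.01,0.01,0.01])

```text
time: 4.8
tool_pos: [0.5067, -0.2318, 0.1244]
tcp_rot: [-2.383, -2.044, 0.001]
wrist_force: [0.2, -0.0, -1.1]
width: 0.246
grip_force: 70.0
```

jog_arm(turn=[[0,0,0.009],[0,0,0.009],[0,0,0.009],[0,0,0.009],[0,0,0.009],[0,0,0.009],[0,0,0.009],[0,0,0.009],[0,0,0.009],[0,0,0.009],[0,0,0.009],[0,0,0.009],[0,0,0],[0,0,0]], delta_pos=[[0.0255,-0.0085,-0.0063],[0.0255,-0.0085,-0.0063],[0.0255,-0.009,-0.0063],[0.0255,-0.009,-0.0063],[0.0255,-0.0095,-0.0063],[0.025,-0.0095,-0.0063],[0.025,-0.01,-0.0063],[0.025,-0.01,-0.0063],[0.025,-0.0105,-0.0063],[0.025,-0.0105,-0.0063],[0.025,-0.011,-0.0063],[0.0245,-0.011,-0.0063],[0,0,0],[0,0,0]], gripper=[0.01,0.01,0.01,0.01,0.01,0.01,0.01,0.01,0.01,0.01,0.01,0.01,0.01,0.01])

```text
time: 5.97
tool_pos: [0.4532, 0.0883, 0.1996]
tcp_rot: [2.488, 1.917, -0.0]
wrist_force: [1.0, 0.1, -1.4]
width: 0.247
grip_force: 70.0
```

```bash
cat >> h.py <<'E'
def brass(im):
    hsv=cv2.cvtColor(im,cv2.COLOR_RGB2HSV); m=cv2.inRange(hsv,(14,110,80),(32,255,255)); return m
E
python3 - <<'E'
from h import *
s=read_state(); print(s['time'],s['tool_pos'],s['tcp_rot'])
im=vision.read_camera('wrist'); save('w3.png',im); np.save('w3.npy',im); np.save('s3.npy',s,allow_pickle=True)
m=brass(im)
for c in cv2.findContours(m,0,1)[0]:
    if cv2.contourArea(c)>30: print(cv2.boundingRect(c),cv2.minAreaRect(c))
print(proj(cal('wrist',s),[.508,.1346,.084]))
E
```

```text
5.9667 [0.45320432 0.08830899 0.1995855 ] [ 2.48845744e+00  1.91735291e+00 -2.16062160e-04]
(315, 411, 20, 14) ((323.94708251953125, 417.5117492675781), (11.388850212097168, 19.415279388427734), 77.47119140625)
(548, 389, 14, 8) ((554.5, 392.5), (7.0, 13.0), 90.0)
(177, 285, 45, 64) ((198.2471923828125, 316.4045104980469), (11.235978126525879, 71.23185729980469), 32.00538635253906)
(305, 268, 34, 44) ((321.5, 289.5), (43.0, 33.0), 90.0)
(305, 251, 34, 15) ((321.5, 258.0), (14.0, 33.0), 90.0)
(375, 146, 10, 31) ((379.5, 161.0), (30.0, 9.0), 90.0)
(366, 133, 8, 22) ((369.5, 143.5), (21.0, 7.0), 90.0)
[[372.88077318 161.46149118]]
```

View pics/w3.png

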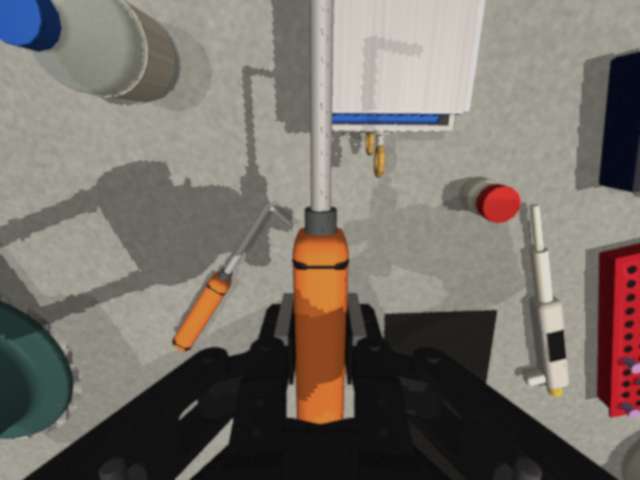

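Picture: upper eye edge-on at (380,161), lower eye behind it at (370,143), rack front edge at row ~114, pot at (497,202), shank straight up at column 321. I take a second view from the other side to triangulate.

jog_arm(turn=[[0,0,0],[0,0,0],[0,0,0],[0,0,0],[0,0,0],[0,0,0]], delta_pos=[[0.01,0.02,0],[0,0.025,0],[0,0.025,0],[0,0.02,0],[0,0,0],[0,0,0]], gripper=[0.01,0.01,0.01,0.01,0.01,0.01])

```text
time: 6.52
tool_pos: [0.5435, 0.0721, 0.1984]
tcp_rot: [-2.493, -1.91, 0.003]
wrist_force: [0.0, -0.7, -1.1]
width: 0.242
grip_force: 69.9
```

Run:
```python
from h import *
np.set_printoptions(precision=4,suppress=True)
s=read_state(); print(s['time'],s['tool_pos'],s['tcp_rot'])
im=vision.read_camera('wrist'); save('w4.png',im); np.save('w4.npy',im); np.save('s4.npy',s,allow_pickle=True)
C4=cal('wrist',s); s3=np.load('s3.npy',allow_pickle=True).item(); C3=cal('wrist',s3)
m=brass(im)
for c in cv2.findContours(m[:230],0,1)[0]:
    if cv2.contourArea(c)>30: print(cv2.boundingRect(c))
print('px exp',proj(C4,[.508,.1346,.087]), plane(C3,[[380,161]],.087))
P=plane(C3,[[470,112],[484.5,10],[335,113]],.117); print(P, 'side az',np.degrees(np.arctan2(*(P[1]-P[0])[1::-1])),'front az',np.degrees(np.arctan2(*(P[2]-P[0])[1::-1])))
sc=vision.read_camera('scene'); np.save('scene4.npy',sc)
```

```text
6.5167 [0.5435 0.0721 0.1984] [-2.4931 -1.9099  0.0034]
(250, 157, 11, 31)
(263, 144, 8, 19)
px exp [[250.6939 172.4169]] [[0.5128 0.134  0.087 ]]
[[0.5689 0.1532 0.117 ]
 [0.5832 0.2059 0.117 ]
 [0.4871 0.1743 0.117 ]] side az 74.80726181078496 front az 165.56194492236506
```

View pics/w4.png

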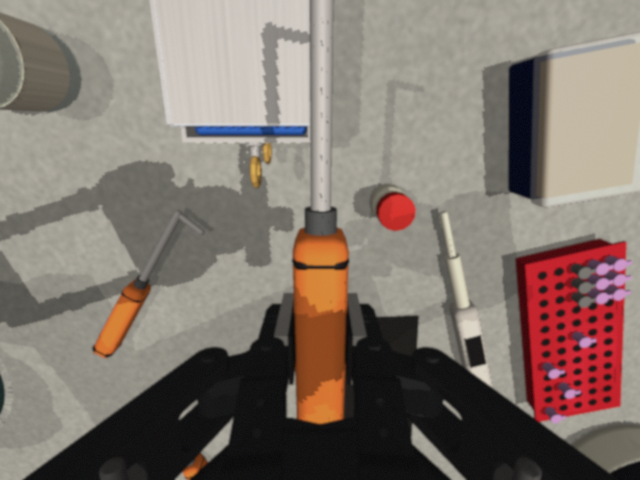

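Picture: the upper eye is at (255,172), the lower eye at (267,152) and the rack's other top corner at (167,124).

Run:
```python
from h import *
np.set_printoptions(precision=4,suppress=True)
s3=np.load('s3.npy',allow_pickle=True).item(); C3=cal('wrist',s3); s4=np.load('s4.npy',allow_pickle=True).item(); C4=cal('wrist',s4)
e,d=tri(C3,(380,161.5),C4,(255.5,172.5)); print('eye',e,d, plane(C4,[[255.5,172.5]],.087),plane(C3,[[380,161.5]],.087))
L=plane(C4,[[167,124],[152,0]],.117); r=plane(C3,[[470,112],[484.5,10]],.117); print('corners',L,r,np.linalg.norm(L[0]-r[0]),'az front',np.degrees(np.arctan2(*(r[0]-L[0])[1::-1]))+90,'side',np.degrees(np.arctan2(*(L[1]-L[0])[1::-1])))
m=(L[0]+r[0])/2; a=np.radians(75); xd=np.array([np.cos(a),np.sin(a)]); yd=np.array([-xd[1],xd[0]])
v=(e-m)[:2]; print('eye rel rack front mid: along x',v@xd,'y',v@yd)
# hook shank col -> lateral position of shank in tool
C=C4
print('shank px->', [(X-s4['tool_pos'])@Ro.from_rotvec(s4['tcp_rot']).as_matrix() for X in plane(C4,[[320.5,120],[321,230]],s4['tool_pos'][2]+.013)])
sc=np.load('scene4.npy'); S=cal('scene'); R4=Ro.from_rotvec(s4['tcp_rot']).as_matrix()
tip=s4['tool_pos']+R4@[.141,.028,-.013]; corner=s4['tool_pos']+R4@[.145,0,-.013]; q=proj(S,[tip,corner]); print('tip exp px',q)
u,v=q[0].astype(int); save('s4crop.png',cv2.resize(sc[v-50:v+50,u-70:u+70],(700,500),interpolation=cv2.INTER_CUBIC)); print('crop origin',u-70,v-50)
```

```text
eye [0.5122 0.134  0.0904] 0.0002527822854220989 [[0.5114 0.1336 0.087 ]] [[0.5127 0.1336 0.087 ]]
corners [[0.474  0.1792 0.117 ]
 [0.4926 0.2427 0.117 ]] [[0.5689 0.1532 0.117 ]
 [0.5832 0.2059 0.117 ]] 0.0984125106506169 az front 74.71999441276863 side 73.64735894421366
eye rel rack front mid: along x -0.03349281424023532 y 0.0005639050361852527
shank px-> [array([ 0.0865,  0.0017, -0.0131]), array([ 0.0448,  0.0019, -0.0131])]
tip exp px [[455.6662 212.8552]
 [456.3322 205.9464]]
crop origin 385 162
```

View pics/s4crop.png

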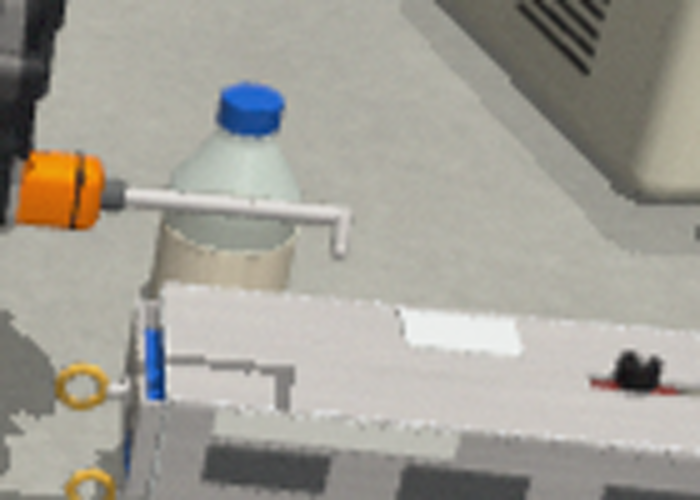

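Picture: hook held level, corner at scene px (454.6,204.2), tip (453.2,213.0), upper eye (401.4,239.2). The prong points at the camera as wanted. I compute the pre-insert pose.

Run:
```python
from h import *
np.set_printoptions(precision=4,suppress=True)
S=cal('scene'); print('eye proj in scene',proj(S,[[.5122,.134,.0904],[.512,.1336,.087]]),'seen 401.4,239.2')
s=read_state(); R=Ro.from_rotvec(s['tcp_rot']).as_matrix(); print(s['tool_pos'],np.degrees(np.arctan2(R[1,0],R[0,0])),R[2])
D=down(np.radians(74.8)); e=np.array([.512,.1338,.088])
T=e-D@[.143,.0155,-.013]-D@[0,.045,0]; print('target TCP',T,'delta in current tool',R.T@(T-s['tool_pos']),Ro.from_matrix(R.T@D).as_rotvec())
```

```text
eye proj in scene [[401.2599 238.8084]
 [400.8767 240.016 ]] seen 401.4,239.2
[0.5423 0.0728 0.1985] 74.9696571421325 [-0.0009 -0.0023 -1.    ]
target TCP [0.4161 0.0117 0.075 ] delta in current tool [-0.0917 -0.1057  0.1238] [-0.0023  0.0009  0.003 ]
```

jog_arm(turn=[[0,0,0.003],[0,0,0],[0,0,0],[0,0,0],[0,0,0],[0,0,0],[0,0,0],[0,0,0],[0,0,0],[0,0,0],[0,0,0],[0,0,0]], delta_pos=[[-0.018,-0.021,0],[-0.018,-0.021,0],[-0.018,-0.021,0],[-0.018,-0.021,0],[-0.02,-0.022,0.01],[0,0,0.022],[0,0,0.022],[0,0,0.022],[0,0,0.022],[0,0,0.024],[0,0,0],[0,0,0]], gripper=[0.01,0.01,0.01,0.01,0.01,0.01,0.01,0.01,0.01,0.01,0.01,0.01])

```text
time: 7.62
tool_pos: [0.4146, 0.0126, 0.0763]
tcp_rot: [-2.492, -1.908, 0.005]
wrist_force: [0.7, 0.0, -0.7]
width: 0.244
grip_force: 69.9
```

Run:
```python
from h import *
np.set_printoptions(precision=4,suppress=True)
sc=vision.read_camera('scene'); s=read_state(); print(s['time'],s['tool_pos'],s['tcp_rot'],s['wrist_force'])
R=Ro.from_rotvec(s['tcp_rot']).as_matrix(); S=cal('scene')
print('eye in tool',R.T@(np.array([.5122,.134,.089])-s['tool_pos']),np.degrees(np.arctan2(R[1,0],R[0,0])))
print('exp tip,corner px',proj(S,s['tool_pos']+np.array([[.141,.030,-.013],[.145,.002,-.013]])@R.T))
print('crop 350 195'); np.save('scene5.npy',sc)
save('s5crop.png',cv2.resize(sc[195:275,350:450],(800,640)[:2],interpolation=cv2.INTER_CUBIC)[:600])
```

```text
7.6667 [0.4164 0.0125 0.0777] [-2.4941 -1.9095  0.001 ] [ 1.1071 -0.0028 -1.6037]
eye in tool [ 0.1423  0.0608 -0.0114] 74.87707331533655
exp tip,corner px [[400.7651 231.3376]
 [402.5267 225.1491]]
crop 350 195
```

View pics/s5crop.png

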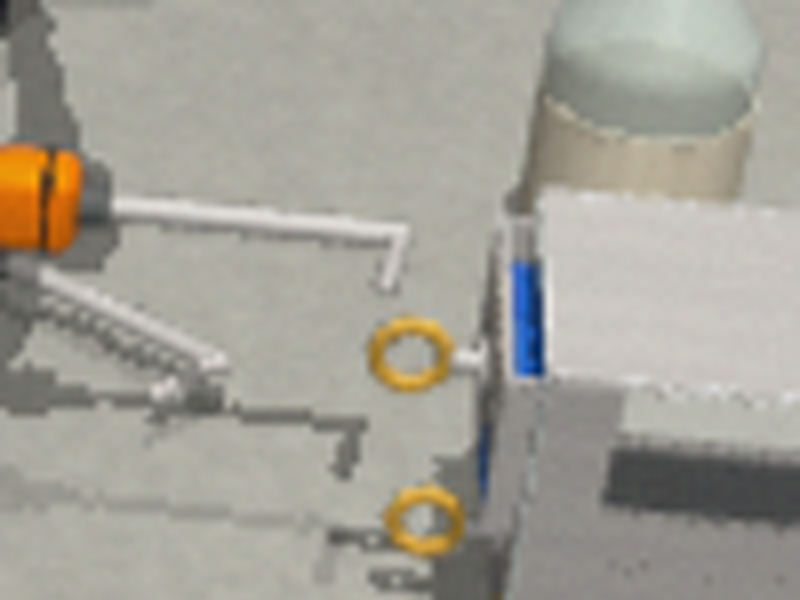

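Picture: tip at scene px (397.9,230.5), shank corner (399.3,224.2), upper eye centre (400.9,238.8). Relative to the eye the hook must go 4.8 mm forward and 2.8 mm down. I make that correction and bring the tip just short of the ring.

jog_arm(turn=[[0,0,0],[0,0,0],[0,0,0],[0,0,0],[0,0,0],[0,0,0],[0,0,0]], delta_pos=[[0.0048,0.005,0.0028],[0,0.005,0],[0,0.005,0],[0,0.005,0],[0,0,0],[0,0,0],[0,0,0]], gripper=[0.01,0.01,0.01,0.01,0.01,0.01,0.01])

```text
time: 8.25
tool_pos: [0.4376, 0.0118, 0.0746]
tcp_rot: [-2.494, -1.909, 0.0]
wrist_force: [0.1, -0.2, -0.9]
width: 0.243
grip_force: 69.9
```

Run:
```python
from h import *
np.set_printoptions(precision=4,suppress=True)
s=read_state(); sc=vision.read_camera('scene'); print(s['time'],s['tool_pos'],s['tcp_rot'],s['wrist_force'])
R=Ro.from_rotvec(s['tcp_rot']).as_matrix(); S=cal('scene')
print('eye in tool',R.T@(np.array([.5122,.134,.089])-s['tool_pos']))
print('exp tip,corner px',proj(S,s['tool_pos']+np.array([[.1355,.030,-.0143],[.1395,.002,-.0143]])@R.T),'prong mid after insertion', proj(S,s['tool_pos']+np.array([[.1375,.016+.0248,-.0143]])@R.T))
save('s6crop.png',cv2.resize(sc[215:255,375:425],(800,640),interpolation=cv2.INTER_CUBIC)[:600])
```

```text
8.25 [0.4376 0.0118 0.0746] [-2.4945 -1.9094  0.0005] [ 0.0871 -0.1817 -0.8886]
eye in tool [ 0.1374  0.0401 -0.0145]
exp tip,corner px [[400.3375 236.8333]
 [402.1385 230.4305]] prong mid after insertion [[401.2084 239.543 ]]
```

View pics/s6crop.png

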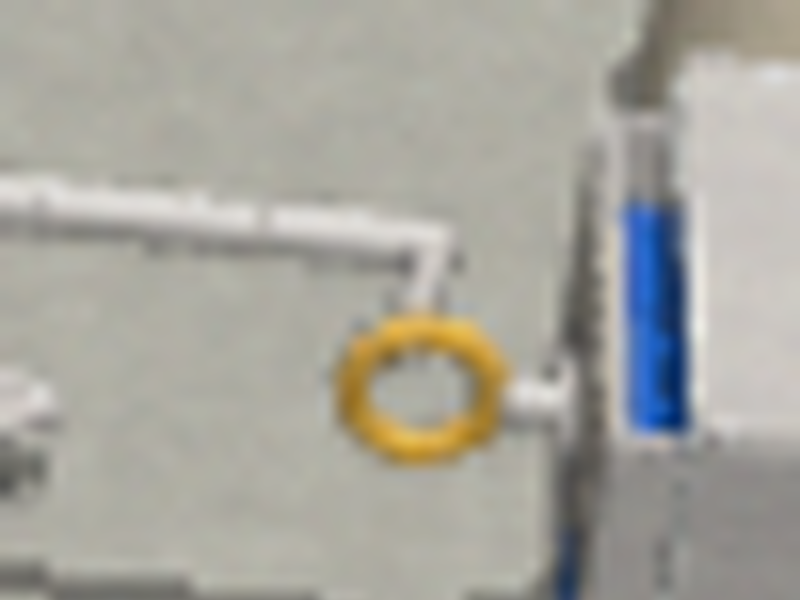

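Picture: ring centre at scene px (401.0,238.8), with the prong running down to it at column ~401 and its tip just behind the upper rim. Projected onward, the prong's middle lands on the hole centre. Now I insert it gently.

jog_arm(turn=[[0,0,0],[0,0,0],[0,0,0],[0,0,0],[0,0,0]], delta_pos=[[0,0.004,0],[0,0.004,0],[0,0.004,0],[0,0.003,0],[0,0,0]], gripper=[0.01,0.01,0.01,0.01,0.01])

```text
time: 8.72
tool_pos: [0.4531, 0.0078, 0.0748]
tcp_rot: [2.494, 1.909, 0.001]
wrist_force: [0.2, -0.2, -2.1]
width: 0.244
grip_force: 69.9
```

```bash
cat > e.py <<'E'
from h import *
import sys
np.set_printoptions(precision=4,suppress=True)
f=[]
for i in range(3): s=read_state(); f.append(s['wrist_force'])
R=Ro.from_rotvec(s['tcp_rot']).as_matrix()
print(s['time'],s['tool_pos'],'eye0 in tool',R.T@(np.array([.5122,.134,.089])-s['tool_pos']),'F tool',R.T@np.mean(f,0), 'T',R.T@s['torque'],'yaw',np.degrees(np.arctan2(R[1,0],R[0,0])))
E
python3 e.py
```

```text
8.7167 [0.4531 0.0078 0.0748] eye0 in tool [ 0.1373  0.0241 -0.0142] F tool [-0.1828  0.2271  2.1167] T [-0.0327  0.033   0.0022] yaw 74.86010766646777
```

jog_arm(turn=[[0,0,0],[0,0,0],[0,0,0],[0,0,0],[0,0,0]], delta_pos=[[0,0.003,0],[0,0.003,0],[0,0.003,0],[0,0,0],[0,0,0]], gripper=[0.01,0.01,0.01,0.01,0.01])

```text
time: 9.13
tool_pos: [0.461, 0.0056, 0.0746]
tcp_rot: [-2.495, -1.91, 0.0]
wrist_force: [-1.0, -0.4, -0.9]
width: 0.247
grip_force: 69.9
```

```bash
python3 e.py
```

```text
9.1333 [0.461  0.0056 0.0746] eye0 in tool [ 0.1373  0.0159 -0.0144] F tool [-0.6508 -0.8569  0.8552] T [ 0.0637 -0.0282  0.073 ] yaw 74.86509628534759
```

jog_arm(turn=[[0,0,0],[0,0,0],[0,0,0],[0,0,0],[0,0,0],[0,0,0],[0,0,0],[0,0,0],[0,0,0],[0,0,0],[0,0,0],[0,0,0]], delta_pos=[[-0.001,0,0],[-0.001,0,0],[-0.001,0,0],[-0.001,0,0],[-0.001,0,0],[-0.001,0,0],[-0.001,0,0],[-0.001,0,0],[-0.001,0,0],[-0.001,0,0],[-0.001,0,0],[-0.001,0,0]], gripper=[0.01,0.01,0.01,0.01,0.01,0.01,0.01,0.01,0.01,0.01,0.01,0.01])

```text
time: 10.13
tool_pos: [0.4577, -0.006, 0.0746]
tcp_rot: [-2.494, -1.91, -0.0]
wrist_force: [1.6, 3.0, -1.3]
width: 0.245
grip_force: 69.9
```

```bash
python3 e.py
cat > b.py <<'E'
from h import *
# ring pixel in the scene: brass blob near the upper eye -> drawer position along its x
sc=vision.read_camera('scene'); S=cal('scene'); m=brass(sc)
a=np.radians(74.8)
for c in cv2.findContours(m[215:280,330:420],0,1)[0]:
    if cv2.contourArea(c)>20: x,y,w,h=cv2.boundingRect(c); print('brass',x+330+w/2-.5,y+215+h/2-.5,w,h)
for o in (0,.05,.07,.08,.09,.1,.115): print(o,proj(S,np.array([.5122,.134,.089])-o*np.array([np.cos(a),np.sin(a),0])).round(1),end=' ')
E
python3 b.py
```

```text
10.1333 [ 0.4577 -0.006   0.0746] eye0 in tool [ 0.1494  0.0161 -0.0144] F tool [3.3626 0.7571 1.3409] T [-0.004   0.3701 -0.0512] yaw 74.8737469019341
brass 402.5 260.0 10 9
brass 348.0 227.5 15 18
0 [[401.2 239.3]] 0.05 [[378.9 237. ]] 0.07 [[370.1 236.1]] 0.08 [[365.7 235.7]] 0.09 [[361.3 235.2]] 0.1 [[356.9 234.8]] 0.115 [[350.4 234.1]]
```

jog_arm(turn=[[0,0,0],[0,0,0],[0,0,0],[0,0,0],[0,0,0],[0,0,0],[0,0,0],[0,0,0],[0,0,0],[0,0,0],[0,0,0],[0,0,0],[0,0,0],[0,0,0],[0,0,0],[0,0,0],[0,0,0],[0,0,0],[0,0,0],[0,0,0]], delta_pos=[[-0.0015,0,0],[-0.002,0,0],[-0.0025,0,0],[-0.003,0,0],[-0.003,0,0],[-0.003,0,0],[-0.003,0,0],[-0.003,0,0],[-0.003,0,0],[-0.003,0,0],[-0.003,0,0],[-0.003,0,0],[-0.003,0,0],[-0.003,0,0],[-0.0025,0,0],[-0.002,0,0],[-0.0015,0,0],[-0.001,0,0],[-0.001,0,0],[-0.001,0,0]], gripper=[0.01,0.01,0.01,0.01,0.01,0.01,0.01,0.01,0.01,0.01,0.01,0.01,0.01,0.01,0.01,0.01,0.01,0.01,0.01,0.01])

```text
time: 11.85
tool_pos: [0.4451, -0.0523, 0.0746]
tcp_rot: [-2.494, -1.91, 0.0]
wrist_force: [1.3, 3.0, -1.8]
width: 0.244
grip_force: 69.9
```

```bash
python3 e.py
python3 - <<'E'
from h import *
sc=vision.read_camera('scene'); np.save('scene7.npy',sc)
m=brass(sc); n,l,st,ce=cv2.connectedComponentsWithStats(m)
for i in range(1,n):
    if st[i,4]>8 and 330<ce[i,0]<420 and 215<ce[i,1]<275: print(st[i],ce[i])
E
```

```text
11.85 [ 0.4451 -0.0523  0.0746] eye0 in tool [ 0.1974  0.0162 -0.0144] F tool [3.2306 0.4488 1.7748] T [-0.0311  0.4735 -0.0343] yaw 74.8760263136677
[321 209  29  26 404] [331.51237624 222.53465347]
[371 232  11  10  38] [376.52631579 235.71052632]
[399 260   9   5  21] [402.80952381 262.23809524]
```

Run:
```python
from h import *
np.set_printoptions(precision=4,suppress=True)
a=np.radians(74.8); xd=np.array([np.cos(a),np.sin(a)]); m=(np.array([.474,.1792])+np.array([.5689,.1532]))/2
T=cal('top');S=cal('scene')
for n,C,f,box in (('top',T,'top0.npy',(225,250,110,150)),('scene',S,'scene4.npy',(225,245,495,530))):
    im=np.load(f); r0,r1,c0,c1=box; g=cv2.cvtColor(im,cv2.COLOR_RGB2HSV)[r0:r1,c0:c1]; mk=((g[...,2]<60)).astype(np.uint8)
    n_,l,st,ce=cv2.connectedComponentsWithStats(mk); i=1+np.argmax(st[1:,4]); p=ce[i]+[c0,r0]; print(n,st[i],p)
    for z in (.117,.122,.127,.132): P=plane(C,[p],z)[0]; print(z,P,'x_s',(P[:2]-m)@xd)
    if n=='top': pt=p
    else: e,d=tri(T,pt,S,p); print(e,d,(e[:2]-m)@xd)
```

```text
top [15  9  9  8 47] [129.1702 237.6383]
0.117 [0.5691 0.3603 0.117 ] x_s 0.199784612106638
0.122 [0.5681 0.3587 0.122 ] x_s 0.19801300296724456
0.127 [0.5671 0.3572 0.127 ] x_s 0.19624139382785113
0.132 [0.5661 0.3556 0.132 ] x_s 0.19446978468845774
scene [13  8  9  7 46] [511.8478 236.5652]
0.117 [0.5614 0.3641 0.117 ] x_s 0.20147697944832804
0.122 [0.5685 0.3592 0.122 ] x_s 0.19859270835237935
0.127 [0.5756 0.3543 0.127 ] x_s 0.19570843725643064
0.132 [0.5827 0.3494 0.132 ] x_s 0.19282416616048187
[0.5682 0.3591 0.1218] 0.0005722530913805107 0.1983858453440446
```

The thumbscrew is about 197 mm behind the rack front, so the stop should be felt near 120 mm out. The drawer is now about 66 mm out. I pull smoothly to about 105 mm, then slowly from there.

jog_arm(turn=[[0,0,0],[0,0,0],[0,0,0],[0,0,0],[0,0,0],[0,0,0],[0,0,0],[0,0,0],[0,0,0],[0,0,0],[0,0,0],[0,0,0],[0,0,0],[0,0,0],[0,0,0],[0,0,0],[0,0,0],[0,0,0],[0,0,0],[0,0,0]], delta_pos=[[-0.001,0,0],[-0.001,0,0],[-0.001,0,0],[-0.001,0,0],[-0.001,0,0],[-0.001,0,0],[-0.001,0,0],[-0.001,0,0],[-0.001,0,0],[-0.001,0,0],[-0.001,0,0],[-0.001,0,0],[-0.001,0,0],[-0.001,0,0],[-0.001,0,0],[-0.001,0,0],[-0.001,0,0],[-0.001,0,0],[-0.001,0,0],[-0.001,0,0]], gripper=[0.01,0.01,0.01,0.01,0.01,0.01,0.01,0.01,0.01,0.01,0.01,0.01,0.01,0.01,0.01,0.01,0.01,0.01,0.01,0.01])

```text
time: 13.57
tool_pos: [0.4399, -0.0717, 0.0746]
tcp_rot: [-2.494, -1.91, -0.0]
wrist_force: [0.3, 2.8, -2.0]
width: 0.24
grip_force: 69.9
```

```bash
python3 e.py
```

```text
13.5667 [ 0.4399 -0.0717  0.0746] eye0 in tool [ 0.2174  0.0162 -0.0144] F tool [ 2.8123 -0.4062  2.0173] T [ 0.0207  0.4087 -0.0572] yaw 74.87336091575061
```

jog_arm(turn=[[0,0,0],[0,0,0],[0,0,0],[0,0,0],[0,0,0],[0,0,0],[0,0,0],[0,0,0],[0,0,0],[0,0,0],[0,0,0],[0,0,0],[0,0,0],[0,0,0],[0,0,0],[0,0,0],[0,0,0],[0,0,0]], delta_pos=[[-0.001,0,0],[-0.001,0,0],[-0.001,0,0],[-0.001,0,0],[-0.001,0,0],[-0.001,0,0],[-0.001,0,0],[-0.001,0,0],[-0.001,0,0],[-0.001,0,0],[-0.001,0,0],[-0.001,0,0],[-0.001,0,0],[-0.001,0,0],[-0.001,0,0],[-0.001,0,0],[-0.001,0,0],[-0.001,0,0]], gripper=[0.01,0.01,0.01,0.01,0.01,0.01,0.01,0.01,0.01,0.01,0.01,0.01,0.01,0.01,0.01,0.01,0.01,0.01])

```text
time: 15.07
tool_pos: [0.4352, -0.0891, 0.0746]
tcp_rot: [-2.495, -1.91, 0.0]
wrist_force: [1.1, 3.7, -1.3]
width: 0.245
grip_force: 69.9
```

```bash
python3 e.py
```

```text
15.0667 [ 0.4352 -0.0891  0.0746] eye0 in tool [ 0.2354  0.0161 -0.0144] F tool [3.8585 0.05   1.2857] T [-0.0294  0.4342 -0.0042] yaw 74.87226952459942
```

jog_arm(turn=[[0,0,0],[0,0,0],[0,0,0],[0,0,0],[0,0,0],[0,0,0]], delta_pos=[[-0.0006,0,0],[-0.0006,0,0],[-0.0006,0,0],[-0.0006,0,0],[-0.0006,0,0],[-0.0006,0,0]], gripper=[0.01,0.01,0.01,0.01,0.01,0.01])

```text
time: 15.57
tool_pos: [0.4343, -0.0925, 0.0746]
tcp_rot: [2.494, 1.91, 0.0]
wrist_force: [0.3, 2.0, -2.3]
width: 0.246
grip_force: 69.9
```

jog_arm(turn=[[0,0,0],[0,0,0],[0,0,0],[0,0,0],[0,0,0]], delta_pos=[[-0.0006,0,0],[-0.0006,0,0],[-0.0006,0,0],[-0.0006,0,0],[-0.0006,0,0]], gripper=[0.01,0.01,0.01,0.01,0.01])

```text
time: 15.98
tool_pos: [0.4335, -0.0954, 0.0746]
tcp_rot: [-2.494, -1.91, 0.0]
wrist_force: [0.5, 3.2, -2.5]
width: 0.248
grip_force: 69.8
```

jog_arm(turn=[[0,0,0],[0,0,0],[0,0,0],[0,0,0]], delta_pos=[[-0.0005,0,0],[-0.0005,0,0],[-0.0005,0,0],[-0.0005,0,0]], gripper=[0.01,0.01,0.01,0.01])

```text
time: 16.32
tool_pos: [0.433, -0.0973, 0.0746]
tcp_rot: [-2.495, -1.91, -0.0]
wrist_force: [-0.0, 2.4, -1.1]
width: 0.242
grip_force: 69.9
```

jog_arm(turn=[[0,0,0],[0,0,0],[0,0,0],[0,0,0]], delta_pos=[[-0.0005,0,0],[-0.0005,0,0],[-0.0005,0,0],[-0.0005,0,0]], gripper=[0.01,0.01,0.01,0.01])

```text
time: 16.65
tool_pos: [0.4324, -0.0992, 0.0746]
tcp_rot: [-2.494, -1.91, 0.0]
wrist_force: [1.0, 2.1, -2.3]
width: 0.243
grip_force: 69.9
```

jog_arm(turn=[[0,0,0],[0,0,0],[0,0,0],[0,0,0]], delta_pos=[[-0.0005,0,0],[-0.0005,0,0],[-0.0005,0,0],[-0.0005,0,0]], gripper=[0.01,0.01,0.01,0.01])

```text
time: 16.98
tool_pos: [0.4319, -0.1012, 0.0746]
tcp_rot: [-2.494, -1.91, 0.0]
wrist_force: [0.8, 1.6, -0.9]
width: 0.242
grip_force: 69.8
```

jog_arm(turn=[[0,0,0],[0,0,0],[0,0,0],[0,0,0]], delta_pos=[[-0.0005,0,0],[-0.0005,0,0],[-0.0005,0,0],[-0.0005,0,0]], gripper=[0.01,0.01,0.01,0.01])

```text
time: 17.32
tool_pos: [0.4314, -0.1029, 0.0746]
tcp_rot: [-2.495, -1.909, -0.001]
wrist_force: [1.1, 4.8, -1.7]
width: 0.248
grip_force: 69.8
```

```bash
python3 e.py;  python3 - <<'E'
from h import *
sc=vision.read_camera('scene'); np.save('scene8.npy',sc); S=cal('scene')
m=brass(sc); n,l,st,ce=cv2.connectedComponentsWithStats(m)
for i in range(1,n):
    if st[i,4]>4 and 290<ce[i,0]<420 and 205<ce[i,1]<275: print(st[i],ce[i])
a=np.radians(74.8)
for o in (.09,.1,.105,.11,.115): print(o,proj(S,np.array([.5122,.134,.089])-o*np.array([np.cos(a),np.sin(a),0])).round(1),end=' ')
E
```

```text
17.3167 [ 0.4314 -0.1029  0.0746] eye0 in tool [ 0.2498  0.0161 -0.0143] F tool [ 4.9596 -0.206   1.7151] T [ 0.0854  0.7586 -0.0086] yaw 74.86023086524307
[320 210  30  18 281] [333.93594306 219.21352313]
[298 219  15  14 160] [304.725   225.33125]
[349 230  10   9  38] [353.60526316 233.60526316]
[399 260   9   5  21] [402.80952381 262.23809524]
0.09 [[361.3 235.2]] 0.1 [[356.9 234.8]] 0.105 [[354.7 234.6]] 0.11 [[352.6 234.3]] 0.115 [[350.4 234.1]]
```

jog_arm(turn=[[0,0,0],[0,0,0],[0,0,0]], delta_pos=[[-0.0004,0,0],[-0.0004,0,0],[0,0,0]], gripper=[0.01,0.01,0.01])

```text
time: 17.62
tool_pos: [0.4313, -0.103, 0.0745]
tcp_rot: [-2.494, -1.908, -0.002]
wrist_force: [1.9, 7.3, -2.1]
width: 0.246
grip_force: 69.8
```

```bash
python3 e.py
```

```text
17.6167 [ 0.4313 -0.103   0.0745] eye0 in tool [ 0.2499  0.0161 -0.0141] F tool [ 7.5272 -0.065   2.0659] T [-0.0146  1.0433 -0.0504] yaw 74.84008808272283
```

The stop is felt: the last 0.8 mm commanded moved the tool only 0.1 mm, and the pull rose from about 3 to 7.5 N. I relax forward to centre the prong in the hole.

jog_arm(turn=[[0,0,0],[0,0,0],[0,0,0],[0,0,0],[0,0,0],[0,0,0]], delta_pos=[[0.001,0,0],[0.001,0,0],[0.001,0,0],[0.001,0,0],[0.0007,0,0],[0,0,0]], gripper=[0.01,0.01,0.01,0.01,0.01,0.01])

```text
time: 18.12
tool_pos: [0.4325, -0.0994, 0.0746]
tcp_rot: [2.494, 1.91, -0.0]
wrist_force: [0.2, 0.2, -1.5]
width: 0.244
grip_force: 69.9
```

```bash
python3 e.py
```

```text
18.1167 [ 0.4325 -0.0994  0.0746] eye0 in tool [ 0.2461  0.0161 -0.0144] F tool [0.2958 0.1541 1.4661] T [ 0.0235 -0.0359 -0.0202] yaw 74.87938627807033
```

jog_arm(turn=[[0,0,0],[0,0,0],[0,0,0],[0,0,0],[0,0,0],[0,0,0],[0,0,0],[0,0,0],[0,0,0],[0,0,0]], delta_pos=[[0,-0.002,0],[0.0005,-0.003,0],[0.0005,-0.004,0],[0,-0.004,0],[0,-0.004,0],[0,-0.005,0],[0,-0.007,0],[0,-0.009,0],[0,-0.009,0],[0,0,0]], gripper=[0.01,0.01,0.01,0.01,0.01,0.01,0.01,0.01,0.01,0.01])

```text
time: 18.95
tool_pos: [0.3847, -0.0853, 0.0739]
tcp_rot: [-2.493, -1.909, 0.002]
wrist_force: [0.3, 0.3, -1.7]
width: 0.241
grip_force: 69.9
```

```bash
python3 e.py;  python3 - <<'E'
from h import *
sc=vision.read_camera('scene'); np.save('scene9.npy',sc)
m=brass(sc); n,l,st,ce=cv2.connectedComponentsWithStats(m)
for i in range(1,n):
    if st[i,4]>15 and 290<ce[i,0]<420 and 205<ce[i,1]<275: print(st[i],ce[i])
s=read_state(); b=s['tool_pos']+[0,0,.12-.0746]
plan(b,np.radians(81.2),2)
print('to over mat'); plan([.5075,-.2330,.12],np.radians(81.2),6)
E
```

```text
18.95 [ 0.3847 -0.0853  0.0739] eye0 in tool [ 0.245   0.0659 -0.0152] F tool [0.3318 0.1852 1.6767] T [ 0.0217 -0.029  -0.0396] yaw 74.8766167906057
[304 209  14  13 144] [310.55555556 215.11111111]
[321 210  19   7  62] [328.30645161 213.14516129]
[325 220  25  11 135] [338.99259259 223.62222222]
[349 230  10   9  45] [353.08888889 234.04444444]
[399 260   9   5  21] [402.80952381 262.23809524]
[-0.0004, -0.0, -0.0552] [0.0, -0.0, -0.0227]
[-0.0004, -0.0, -0.0552] [0.0, -0.0, -0.0227]
to over mat
[-0.0001, -0.0, -0.0184] [-0.0184, 0.026, -0.0076]
[-0.0001, -0.0, -0.0184] [-0.0189, 0.0256, -0.0076]
[-0.0001, -0.0, -0.0184] [-0.0194, 0.0253, -0.0076]
[-0.0001, -0.0, -0.0184] [-0.0198, 0.0249, -0.0076]
[-0.0001, -0.0, -0.0184] [-0.0203, 0.0245, -0.0076]
[-0.0001, -0.0, -0.0184] [-0.0207, 0.0242, -0.0076]
```

jog_arm(turn=[[0,0,0],[0,0,0],[0,0,0],[0,0,0],[0,0,0],[0,0,0],[0,0,0],[0,0,0],[0,0,-0.055],[0,0,-0.055],[0,0,0],[0,0,0],[0,0,0]], delta_pos=[[0,0,-0.02],[-0.03,0,-0.02],[-0.035,0,-0.006],[-0.03,0.025,0],[-0.0155,0.033,0],[0,0.033,0],[0,0.033,0],[0,0.033,0],[0,0,0],[0,0,0],[0,0,0],[0,0,0],[0,0,0]], gripper=[0.01,0.01,0.01,0.01,0.01,0.01,0.01,0.01,0.01,0.01,0.01,0.01,0.01])

```text
time: 20.08
tool_pos: [0.5098, -0.2336, 0.1205]
tcp_rot: [-2.387, -2.042, 0.0]
wrist_force: [0.4, 1.1, -0.8]
width: 0.247
grip_force: 69.9
```

Run:
```python
from h import *
np.set_printoptions(precision=4,suppress=True)
s=read_state(); R=Ro.from_rotvec(s['tcp_rot']).as_matrix(); print(s['time'],s['tool_pos'],R.T@(np.array([.5078,-.2328,.0045])-s['tool_pos']),Ro.from_matrix(R.T@down(np.radians(81.2))).as_rotvec(),s['wrist_force'])
```

```text
20.0833 [ 0.5098 -0.2336  0.1205] [ 0.0005 -0.0021  0.116 ] [-0.0001 -0.     -0.0018] [ 0.4453  1.087  -0.7703]
```

jog_arm(turn=[[0,0,0],[0,0,0],[0,0,0],[0,0,0],[0,0,0],[0,0,0],[0,0,0],[0,0,0]], delta_pos=[[0,-0.002,0.02],[0,0,0.03],[0,0,0.03],[0,0,0.018],[0,0,0.01],[0,0,0.004],[0,0,0],[0,0,0]], gripper=[0.01,0.01,0.01,0.01,0.01,0.01,0.01,0.01])

```text
time: 20.75
tool_pos: [0.5091, -0.2339, 0.0098]
tcp_rot: [2.385, 2.042, 0.001]
wrist_force: [-0.5, -0.4, -0.7]
width: 0.245
grip_force: 69.9
```

jog_arm(turn=[[0,0,0],[0,0,0],[0,0,0],[0,0,0],[0,0,0],[0,0,0]], delta_pos=[[0,0,0.001],[0,0,0.001],[0,0,0.001],[0,0,0.001],[0,0,0.0005],[0,0,0]], gripper=[0.01,0.01,0.01,0.01,0.01,0.01])

```text
time: 21.25
tool_pos: [0.5081, -0.2334, 0.0042]
tcp_rot: [2.386, 2.044, 0.0]
wrist_force: [0.4, -0.1, -0.8]
width: 0.245
grip_force: 70.2
```

```bash
python3 e.py
```

```text
21.25 [ 0.5081 -0.2334  0.0042] eye0 in tool [ 0.3637 -0.0523 -0.0849] F tool [-0.0593  0.4369  0.8089] T [-0.0233 -0.0194 -0.0379] yaw 81.17739453641698
```

jog_arm(turn=[[0,0,0],[0,0,0],[0,0,0],[0,0,0],[0,0,0],[0,0,0],[0,0,0],[0,0,0]], delta_pos=[[0,0,0.0004],[0,0,0],[0,0,0],[0,0,0],[0,0,0],[0,0,0],[0,0,0],[0,0,0]], gripper=[0.01,0.01,0.025,0.03,0.04,0.05,0.05,0.05])

```text
time: 21.92
tool_pos: [0.508, -0.2334, 0.0036]
tcp_rot: [-2.386, -2.044, 0.0]
wrist_force: [0.5, -0.1, -0.1]
width: 0.586
grip_force: 0.0
```

jog_arm(turn=[[0,0,0],[0,0,0],[0,0,0],[0,0,0],[0,0,0],[0,0,0],[0,0,0],[0,0,0],[0,0,0]], delta_pos=[[0,0,-0.01],[0,0,-0.02],[0,0,-0.03],[0,0,-0.035],[0,0,-0.035],[-0.02,0,-0.035],[-0.02,0,-0.01],[0,0,0],[0,0,0]], gripper=[0.05,0.05,0.05,0.05,0.05,0.05,0.05,0.05,0.05])

```text
time: 22.67
tool_pos: [0.5025, -0.2739, 0.1806]
tcp_rot: [2.385, 2.04, 0.002]
wrist_force: [-0.6, 0.4, -1.2]
width: 0.586
grip_force: 0.0
```

Run:
```python
from h import *
np.set_printoptions(precision=4,suppress=True)
s=read_state(); print(s['time'],s['tool_pos'],s['wrist_force'])
w=vision.read_camera('wrist'); sc=vision.read_camera('scene'); save('fs.png',sc)
C=cal('wrist',s); m=cv2.inRange(cv2.cvtColor(w,cv2.COLOR_RGB2HSV),(8,150,70),(22,255,255))
for c in cv2.findContours(m,0,1)[0]:
    if cv2.contourArea(c)>1000: r=cv2.minAreaRect(c); print(r,plane(C,[r[0]],.031))
m=brass(sc); n,l,st,ce=cv2.connectedComponentsWithStats(m)
for i in range(1,n):
    if st[i,4]>15 and 330<ce[i,0]<420 and 205<ce[i,1]<275: print(st[i],ce[i])
```

```text
22.6667 [ 0.5025 -0.2739  0.1806] [-0.6065  0.4446 -1.1632]
((104.10932922363281, 235.10472106933594), (108.8687744140625, 33.669857025146484), 60.461219787597656) [[ 0.308 -0.254  0.031]]
((318.5, 181.0), (114.0, 27.0), 90.0) [[ 0.5091 -0.236   0.031 ]]
[320 210  30  21 292] [334.0959 219.4315]
[349 230  10   9  45] [353.0889 234.0444]
[399 260   9   5  21] [402.8095 262.2381]
```

View pics/fs.png

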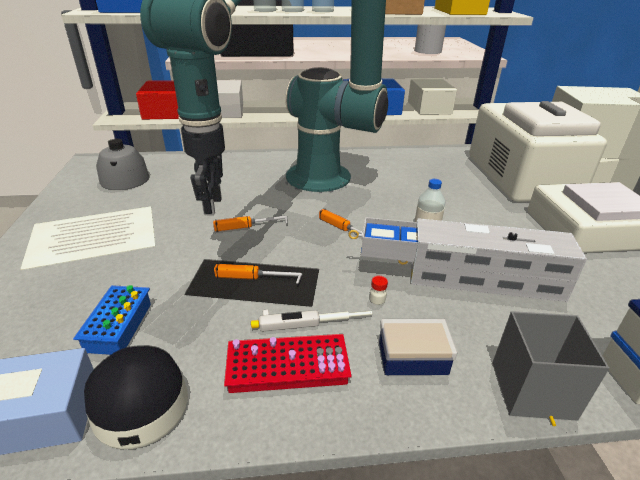

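The picture shows the upper drawer out with its eye at (353,234), the lower drawer shut, the hook back flat on the mat at (240,272), and everything else in place.

```bash
python3 -c "
from workcell import ticket; print(ticket.finish_job())"
```

```text
the job is handed in; nothing more can be done
None
```

The upper drawer is drawn out to its stop, about 120 mm by the camera and felt at about 7.5 N; the hook is unhooked and back on the mat, the lower drawer is still shut, and the job was handed in at about 23 s with no verdict returned.

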